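# Open the push-to-open tube compartment of a bench unit in a fume hood

### The job

The white bench unit has two handleless push-to-open doors side by side. Push the wide door in near its free edge so that its catch lets go and it pops ajar, then swing it wide open, to about a right angle, and let go of it. Keep the narrow door shut and do not knock or shift the amber bottle standing in front of the unit.

Things in the scene. Friction and masses are not known exactly. Their poses are not given: they have to be found in the camera images.
- wide_door (a joint): Angle (rad) of the wide white door, 190 wide, 189 high, 14 mm thick. 0 shut, -0.03 pushed to its stop, 1.57 square to the front, 1.75 end stop. Pushed in 3 to 6 mm near the free edge (some 3 to 5 N) the catch lets go; as the push is withdrawn a spring drives the door to about 0.4 rad. From there it swings with light friction (under 3 N) and stays where left. It does not latch again.
- wide_door_hinge (a point): On the wide door's vertical hinge axis, at its top edge (0.205 m above the table), half-way through the panel; steel knuckles mark it, at the outer end of the unit. Frame turns with the door: z up, y along the panel to the free edge, -x out of the front, +x into the unit. Door top is flush with the unit's flat top; nothing overhangs it.
- wide_door_edge (a point): Top corner of the wide door at its free edge, half-way through the panel, 190 mm from the hinge point, same axes; moves with the door. It meets the narrow door's edge (4 mm gap). Ajar, some 70 mm lie open between this edge and the unit's front: room for closed fingers from above. Catch and spring sit below 75 mm above the table.
- narrow_door (a joint): Opening angle (rad) of the narrow door beside it, same make and same push catch, 110 mm wide, hinged at the other end of the unit. 0 = shut, positive = open.
- bottle_center (a point): Centre, half-way up, of a loose amber glass bottle with a black cap, 90 mm in diameter, 190 mm high, standing in front of the narrow door, outside the wide door's swing.

How it is judged:
By the outcome, as a careful person would: the job done as asked, in the order asked, and still so for the second after the job is handed in, with the robot touching nothing.
It also fails if it takes over 48 s, if anything falls off the work surface, if the arm or the gripper's body presses on something with over 40 N, if the wrist force passes 120 N, or if a joint passes its speed limit or range.

### The arm

A 6-joint arm with a two-finger parallel gripper is mounted at the origin on the work surface. World frame = base frame: x ahead of the robot, y to its left, z up, the work surface at z = 0. Lengths are in m, angles in rad, forces in N, time in s.
With the tool pointing down it reaches from about 0.375 to 0.975 m from the base axis. Payload 3.8 kg.
Tool frame: the origin (TCP) lies at the very end of the fingers, on their centre line; the grasp point (between the pads) lies 19 mm behind it; z points along the fingers, x is the direction in which the jaws open and shut, and the axes are right-handed (so a half turn about z gives the same grasp; the last joint's range is limited). The gripper opens to 88 mm and grips with 3 to 60 N. Pads are 18 mm wide; open, the fingers measure 123 mm over their backs; the gripper's body (75 mm by 187 mm) begins 45 mm behind the grasp point.
Start: joints at [-1.242, 0.264, 1.604, -0, 1.274, -0.037], TCP at [0.241, -0.63, 0.239] pointing down, gripper open.
Joint ranges: [-2.63, 2.63], [-0.94, 2.18], [0.31, 2.57], [-1.31, 4.45], [0, 2.66], [-2.55, 2.55]. Speed limits (rad/s): [2.57, 2.57, 3.14, 3.14, 3.14, 3.14].

### API

Orientations are given as a unit quaternion [w, x, y, z].
In Python, from station import ctrl, claw, vision gives the robot as it stands. Calls block until the motion is done:
- ctrl.move_ptp(position, orientation): joint-space move of the TCP to a pose.
- ctrl.move_l(position, frame=None, max_speed=0.15, max_force=None): straight line of the TCP; frame=None keeps the orientation; max_speed is the mean speed in m/s. With max_force (N) it stops when the force on the tool has changed by that much, and returns True; else False.
- ctrl.move_joints(angles): joint-space move.
- claw.gripper_to(opening, f_grip=None): finger opening in m; f_grip is the grip in N (None keeps the last); returns when the fingers have stopped.
- ctrl.dwell(seconds).
- ctrl.inverse_kinematics(position, orientation): joint angles nearest the present ones, or None.
- ctrl.state(): the state.
- vision.grab_frame(name): name is "scene" or "top" or "wrist"; returns (picture, depth): 384x512x3 uint8, red, green, blue; 384x512 float32, m along the optical axis (not along the pixel's ray), 0 where there is no reading.
- vision.camera_params(name): a dict with "fovy" (degrees; the focal length in pixels is half the picture's height over the tangent of half this angle, whatever the lens; pixels are square), "cx", "cy" (the principal point, pixels), "xyz" and "rotation" of the camera in the world. Camera axes: x right, y up, looking along -z (the intrinsics and any distortion apply to the point x, -y, -z); pixel columns grow to the right and rows downward; lengths in m; the calibration is good to about 2 mm. A picture is of the moment at which its call begins: read the wrist's pose just before it. camera_params takes no time and is no camera call; for the wrist camera it gives the pose at the moment of the call.
A pose or a line that the arm cannot do raises ctrl.MotionError and nothing moves.
- ctrl.hand_in(): hands the job in, once; it reports no verdict.
The state is a dict: "time_s": time; "q": joint angles; "joint_velocities": joint speeds; "joint_efforts": joint torques, N m; "position": TCP position; "eef_rot": TCP orientation; "wrist_force": force on the tool from outside, world axes, zero at the start; "wrist_torque": the same for the moment, N m; "opening": finger opening in m.
Only numpy, scipy, OpenCV 4.12 (cv2) and the standard library are available. Lean on these libraries where they do the work, as an engineer would, in place of code of your own. Each camera call takes 0.05 s, during which the arm holds its last target.

## Working session

There is one attempt and no reset: what is moved stays moved. The work goes in short steps, each a Python script; the robot and the scene stay as the last script left them, time stands still between calls to the robot, and variables do not carry over. Pictures are saved under pics/ and viewed, and the job is handed in when it is done.

```bash
mkdir -p pics; ls; python3 - <<'E'
from station import ctrl, claw, vision
import cv2,numpy as np
for n in("scene","top","wrist"):
    p,d=vision.grab_frame(n); cv2.imwrite(f"pics/a_{n}.png",p[:,:,::-1]); np.save(f"pics/a_{n}_d.npy",d)
    print(n,vision.camera_params(n), (d>0).mean())
print(ctrl.state())
E
```

```text
pics
scene {'fovy': 51.784147825530496, 'cx': 257.866475116571, 'cy': 193.52065100833164, 'xyz': array([0.91438939, 0.30695999, 0.67567984]), 'rotation': array([0.33782289, 0.13079314, 0.33237157, 0.87080307])} 0.9959869384765625
top {'fovy': 44.35485394062858, 'cx': 254.92907825487845, 'cy': 188.98454434109718, 'xyz': array([ 0.49859992, -0.03983674,  0.93087516]), 'rotation': array([-0.70047974, -0.04872425,  0.05697394,  0.70972392])} 0.9961090087890625
wrist {'fovy': 63.39107878084694, 'cx': 253.18931680231432, 'cy': 192.86029449141256, 'xyz': array([ 0.31969884, -0.60087644,  0.38392353]), 'rotation': array([ 0.81309766, -0.13393287,  0.09312934, -0.55880328])} 0.99603271484375
{'time_s': 0.15, 'q': array([-1.24192440e+00,  2.64585658e-01,  1.60506297e+00, -3.77195469e-05,
        1.27367440e+00, -3.69275397e-02]), 'joint_velocities': array([ 0.00067233, -0.0016191 , -0.00449338,  0.00135176,  0.00137421,
       -0.00091715]), 'joint_efforts': array([ 1.52122798e-04, -5.02849567e+01, -3.57468438e+01,  7.30014103e-02,
        2.49470532e-02, -9.32274929e-05]), 'position': array([ 0.24123788, -0.62983565,  0.23766881]), 'eef_rot': array([-5.01822006e-04,  8.23925151e-01, -5.66697977e-01, -7.05019711e-04]), 'wrist_force': array([ 0.46097397, -0.43257035, -0.72935272]), 'wrist_torque': array([-0.00789695, -0.04980323,  0.03626096]), 'opening': 0.08790438098885349}
```

View pics/a_scene.png

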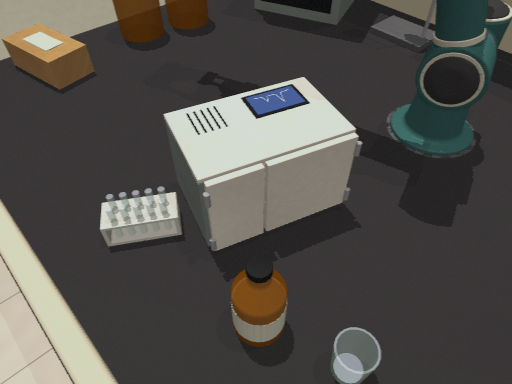

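View pics/a_top.png

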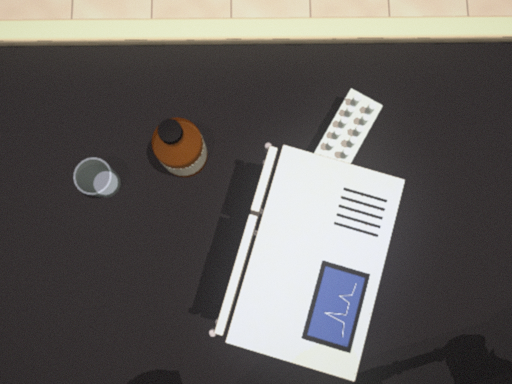

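```bash
cat > h.py <<'E'
import numpy as np,cv2
from scipy.spatial.transform import Rotation as R
from station import ctrl, claw, vision
def rot(q): return R.from_quat(np.roll(np.array(q),-1))
def ray(c,u,v):
    f=192/np.tan(np.radians(c["fovy"])/2)
    d=np.stack([(np.asarray(u)-c["cx"])/f,-(np.asarray(v)-c["cy"])/f,-np.ones(np.shape(u))],-1)
    return rot(c["rotation"]).apply(d)
def onz(c,u,v,z):
    d=ray(c,u,v); o=c["xyz"]; return o+d*((z-o[2])/d[...,2])[...,None]
def bydepth(c,u,v,dep):
    return c["xyz"]+ray(c,u,v)*np.asarray(dep)[...,None]
def proj(c,p):
    f=192/np.tan(np.radians(c["fovy"])/2)
    x=rot(c["rotation"]).inv().apply(np.asarray(p)-c["xyz"])
    return np.stack([c["cx"]-f*x[...,0]/x[...,2],c["cy"]+f*x[...,1]/x[...,2]],-1)
E
python3 - <<'E'
from h import *
c=vision.camera_params("top"); s=vision.camera_params("scene")
im=cv2.imread("pics/a_top.png"); d=np.load("pics/a_top_d.npy")
for n,m in (("top",c),("scene",s)): print(n, rot(m["rotation"]).as_matrix().round(2).tolist())
v,u=np.mgrid[:384,:512]; P=bydepth(c,u,v,d); 
top=(abs(P[...,2]-.205)<.012)&(im.min(2)>110)
cv2.imwrite("pics/m1.png",top*255)
n,l,st,_=cv2.connectedComponentsWithStats(top.astype(np.uint8))
for i in range(1,n):
    if st[i,4]>100:
        m=l==i; vv,uu=np.nonzero(m); r=cv2.minAreaRect(np.stack([uu,vv],1).astype(np.float32))
        b=cv2.boxPoints(r); print(st[i],np.median(P[m][:,2]).round(4)); print(b.round(1).tolist()); print(onz(c,b[:,0],b[:,1],.205).round(4).tolist(), )
for u0,v0 in [(171,130),(268,146),(212,333),(256,213),(195,160)]: print(u0,v0,P[v0,u0].round(4))
e=cv2.resize(im[130:350,190:300],None,fx=5,fy=2.7*1.0) if 0 else cv2.resize(im[130:350,190:300],None,fx=2.7,fy=2.7,interpolation=cv2.INTER_CUBIC)
cv2.imwrite("pics/crop1.png",e)
E
```

```text
top [[-0.01, 0.99, -0.15], [-1.0, -0.01, 0.01], [0.01, 0.15, 0.99]]
scene [[-0.74, -0.5, 0.45], [0.68, -0.55, 0.49], [0.0, 0.67, 0.74]]Traceback (most recent call last):
  File "<stdin>", line 5, in <module>
  File "h.py", line 12, in bydepth
    return c["xyz"]+ray(c,u,v)*np.asarray(dep)[...,None]
                    ~~~^^^^^^^
  File "h.py", line 8, in ray
    return rot(c["rotation"]).apply(d)
           ~~~~~~~~~~~~~~~~~~~~~~~~^^^
  File "scipy/spatial/transform/_rotation.pyx", line 2580, in scipy.spatial.transform._rotation.Rotation.apply
ValueError: Expected input of shape (3,) or (P, 3), got (384, 512, 3).
```

```bash
sed -i 's/return rot(c\["rotation"\]).apply(d)/return d@rot(c["rotation"]).as_matrix().T/' h.py
python3 - <<'E'
from h import *
c=vision.camera_params("top")
im=cv2.imread("pics/a_top.png"); d=np.load("pics/a_top_d.npy")
v,u=np.mgrid[:384,:512]; P=bydepth(c,u,v,d); 
top=(abs(P[...,2]-.205)<.012)&(im.min(2)>110)
cv2.imwrite("pics/m1.png",top*255)
n,l,st,_=cv2.connectedComponentsWithStats(top.astype(np.uint8))
for i in range(1,n):
    if st[i,4]>100:
        m=l==i; vv,uu=np.nonzero(m); r=cv2.minAreaRect(np.stack([uu,vv],1).astype(np.float32))
        b=cv2.boxPoints(r); print(st[i],np.median(P[m][:,2]).round(4)); print(b.round(1).tolist()); print(onz(c,b[:,0],b[:,1],.205).round(4).tolist(), )
for u0,v0 in [(171,130),(268,146),(212,333),(256,213),(195,160)]: print(u0,v0,P[v0,u0].round(4))
e=cv2.resize(im[130:350,190:300],None,fx=2.7,fy=2.7,interpolation=cv2.INTER_CUBIC)
cv2.imwrite("pics/crop1.png",e)
E
```

```text
[251 145  26  67 589] 0.2046
[[249.60000610351562, 209.60000610351562], [268.70001220703125, 144.60000610351562], [277.1000061035156, 147.10000610351562], [258.0, 212.10000610351562]]
[[0.5758, -0.0404, 0.205], [0.6787, -0.0719, 0.205], [0.6745, -0.0851, 0.205], [0.5718, -0.0534, 0.205]]
[  225   144   179   237 22859] 0.2048
[[224.0, 343.29998779296875], [281.8999938964844, 143.1999969482422], [411.5, 180.8000030517578], [353.6000061035156, 380.79998779296875]]
[[0.377, 0.0, 0.205], [0.6807, -0.0928, 0.205], [0.618, -0.2949, 0.205], [0.3208, -0.1903, 0.205]]
[ 214  214   43  121 1115] 0.2047
[[213.0, 332.20001220703125], [248.60000610351562, 213.0], [257.5, 215.60000610351562], [221.89999389648438, 334.8999938964844]]
[[0.3931, 0.0164, 0.205], [0.5706, -0.0388, 0.205], [0.5663, -0.0525, 0.205], [0.3891, 0.0032, 0.205]]
[ 309  267   55   71 1716] 0.2076
[[305.79998779296875, 333.0], [325.70001220703125, 266.6000061035156], [363.29998779296875, 277.8999938964844], [343.3999938964844, 344.29998779296875]]
[[0.3898, -0.1219, 0.205], [0.4871, -0.1553, 0.205], [0.4694, -0.2119, 0.205], [0.3727, -0.1775, 0.205]]
171 130 [0.7083 0.0851 0.1904]
268 146 [ 0.6805 -0.0714  0.1883]
212 333 [0.3894 0.0192 0.1876]
256 213 [ 0.574  -0.0508  0.168 ]
195 160 [0.6789 0.0572 0.0948][ WARN:0@0.936] global loadsave.cpp:1063 imwrite_ Unsupported depth image for selected encoder is fallbacked to CV_8U.
```

View pics/crop1.png

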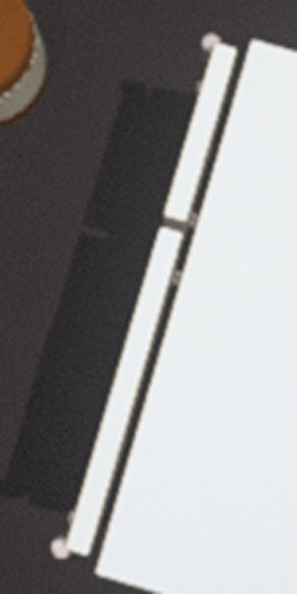

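View pics/m1.png

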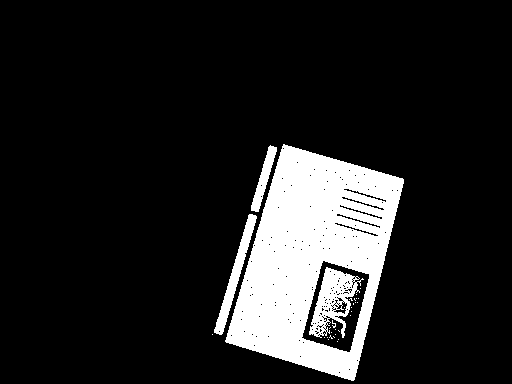

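Top view: the wide door's strip runs from about (217,333) at the hinge end to (253,214) at the free edge. The narrow door runs on to (273,146), and the bottle is near (180,145). Next I'll locate the bottle, cross-check the door edge in the scene view, and test reachability.

```bash
cat >> h.py <<'E'
H0=np.array([0.3892,0.0104]); E0=np.array([0.5704,-0.0463])
U=(E0-H0)/np.linalg.norm(E0-H0); N=np.array([-U[1],U[0]])   # N: out of the front
def dp(th,along,out):  # point in door frame (xy) at door angle th
    u=np.cos(th)*U+np.sin(th)*N; n=np.cos(th)*N-np.sin(th)*U
    return H0+along*u+out*n
def quat(th,flip=False): # tool down, jaw x along the panel
    u=np.cos(th)*U+np.sin(th)*N
    x=np.array([u[0],u[1],0])*(-1 if flip else 1); z=np.array([0,0,-1.]); y=np.cross(z,x)
    return np.roll(R.from_matrix(np.stack([x,y,z],1)).as_quat(),1)
E
python3 - <<'E'
from h import *
print(U,N,np.linalg.norm(E0-H0))
for n in("top","scene"):
    c=vision.camera_params(n); im=cv2.imread(f"pics/a_{n}.png"); d=np.load(f"pics/a_{n}_d.npy")
    hsv=cv2.cvtColor(im,cv2.COLOR_BGR2HSV); m=(hsv[...,0]<20)&(hsv[...,1]>150)&(hsv[...,2]>60)
    k,l,st,ce=cv2.connectedComponentsWithStats(m.astype(np.uint8))
    for i in range(1,k):
        if st[i,4]>300: print(n,st[i],ce[i].round(1))
    v,u=np.mgrid[:384,:512]; P=bydepth(c,u,v,d)
    near=(np.hypot(P[...,0]-.70,P[...,1]-.07)<.1)&(P[...,2]>.03)&(P[...,2]<.14)
    q=P[near][:,:2]; A=np.c_[2*q,np.ones(len(q))]; s=np.linalg.lstsq(A,(q**2).sum(1),rcond=None)[0]
    print("bottle circ",s[:2],np.sqrt(s[2]+s[:2]@s[:2]),len(q))
    cap=(np.hypot(P[...,0]-.70,P[...,1]-.07)<.07)&(P[...,2]>.18); print("cap",P[cap].mean(0),P[cap].max(0))
c=vision.camera_params("scene"); im=cv2.imread("pics/a_scene.png")
for a,o in((0,0),(.19,0),(.19,.007),(.304,0)):
    p=proj(c,np.r_[dp(0,a,o),.205]); print(p); cv2.circle(im,tuple(p.round().astype(int)),1,(0,0,255),-1)
cv2.imwrite("pics/s1.png",cv2.resize(im[70:270,150:380],None,fx=3,fy=3))
for fl in(0,1):
  for th,a,o,z in((0,.165,.08,.32),(0,.165,.08,.162),(0,.165,.0,.162),(.4,.16,-.03,.162),(.8,.16,-.016,.162),(1.2,.16,-.016,.162),(1.6,.16,-.016,.162)):
    q=ctrl.inverse_kinematics(np.r_[dp(th,a,o),z],quat(th,fl)); print(fl,th,None if q is None else np.round(q,2))
E
```

```text
[ 0.95436745 -0.29863485] [0.29863485 0.95436745] 0.18986397762608898
top [ 151  117   51   51 1475] [178.9 145.9]
bottle circ [0.70644196 0.08706153] 0.03862290512432369 1424
cap [0.7083284  0.08833479 0.18930075] [0.72934642 0.10832523 0.19500696]
scene [ 113    0   50   42 1735] [139.   19.3]
scene [ 166    0   42   29 1086] [186.8  13. ]
scene [ 231  270   57   55 2300] [258.6 298.3]
bottle circ [0.71452151 0.09234324] 0.037446255609597086 2445
cap [0.71217896 0.08985475 0.18797674] [0.73038031 0.10807102 0.19139651]
[357.91737965 132.79231707]
[265.73079356 162.68563524]
[267.51963601 165.26252287]
[203.00476649 183.02578628]
0 0 [ 0.02  0.03  1.72 -0.    1.39  0.33]
0 0 [ 0.02  0.13  1.91 -0.    1.1   0.33]
0 0 [-0.12  0.09  1.96 -0.    1.1   0.19]
0 0.4 [-0.05  0.09  1.95 -0.    1.1  -0.15]
0 0.8 [ 0.09  0.08  1.97 -0.    1.1  -0.41]
0 1.2 [ 0.2   0.03  2.02 -0.    1.09 -0.7 ]
0 1.6 [ 0.29 -0.05  2.1  -0.    1.09 -1.01]
1 0 None
1 0 None
1 0 None
1 0.4 None
1 0.8 None
1 1.2 [ 0.2   0.03  2.02 -0.    1.09  2.44]
1 1.6 [ 0.29 -0.05  2.1  -0.    1.09  2.14]
```

View pics/s1.png

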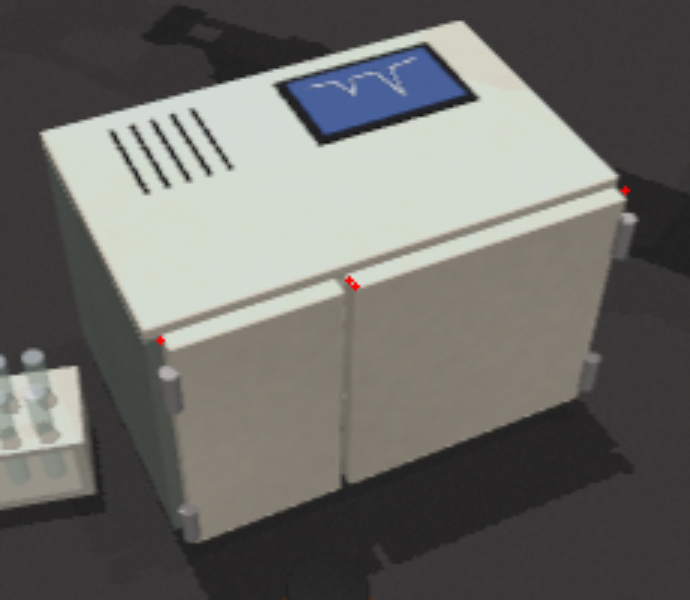

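The scene view agrees with the door corners to about 1 px, or roughly 2 mm, and the bottle is at about (0.711, 0.089). The unflipped wrist orientation reaches every pose, so I'll approach now.

```bash
python3 - <<'E'
from h import *
s=ctrl.state()
ctrl.move_l(s["position"]+[0,0,.11],max_speed=.25)
claw.gripper_to(0.0,20)
ctrl.move_ptp(np.r_[dp(0,.163,.05),.34],quat(0))
ctrl.move_l(np.r_[dp(0,.163,.05),.162],max_speed=.15)
s=ctrl.state(); print(s["time_s"],s["position"],s["opening"],s["wrist_force"])
p,d=vision.grab_frame("scene"); cv2.imwrite("pics/b.png",p[:,:,::-1])
E
```

```text
5.9 [0.56061641 0.00939952 0.1632074 ] 0.00018839571054632902 [ 0.81330144 -0.70655552  0.73283429]
```

View pics/b.png

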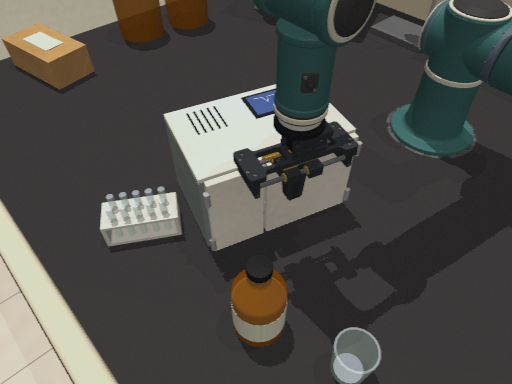

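The closed fingers (295,185) hang in front of the wide door, clear of the seam at column 265 and of the bottle. Now the push.

```bash
python3 - <<'E'
from h import *
def rep(t):
    s=ctrl.state(); r=s["position"][:2]-H0; print(t,round(s["time_s"],2),"along",(r@U).round(4),"out",(r@N).round(4),"F",(s["wrist_force"][:2]@N).round(2))
hit=ctrl.move_l(np.r_[dp(0,.163,.002),.162],max_speed=.03,max_force=2.0); print(hit); rep("contact")
s=ctrl.state(); o=(s["position"][:2]-H0)@N
hit=ctrl.move_l(np.r_[dp(0,.163,o-.007),.162],max_speed=.02,max_force=10); print(hit); rep("pushed")
ctrl.move_l(np.r_[dp(0,.155,.11),.162],max_speed=.15); rep("back")
ctrl.dwell(.5)
p,d=vision.grab_frame("scene"); cv2.imwrite("pics/c.png",p[:,:,::-1])
p,d=vision.grab_frame("top"); cv2.imwrite("pics/c_top.png",p[:,:,::-1])
E
```

```text
True
contact 7.03 along 0.163 out 0.0163 F 1.55
True
pushed 7.38 along 0.1631 out 0.0126 F 3.69
back 8.18 along 0.1547 out 0.1094 F 0.01
```

View pics/c.png

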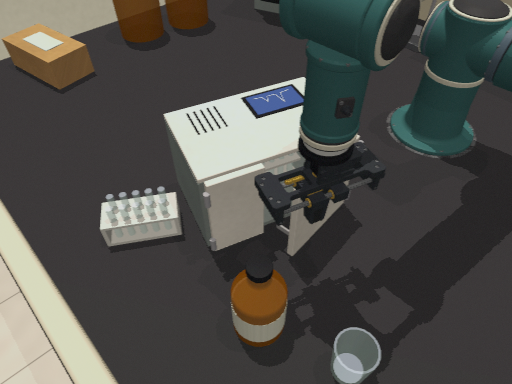

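View pics/c_top.png

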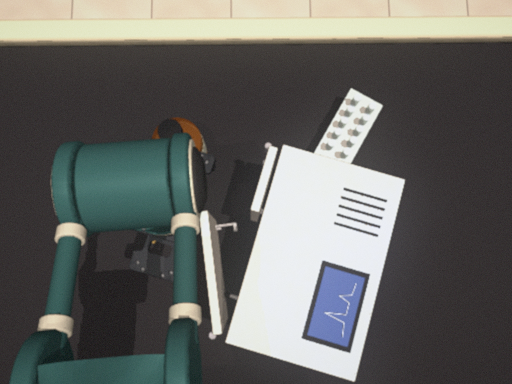

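The door has popped ajar: its top edge now runs from (217,333) to about (207,213), and the narrow door is unchanged. I'll measure the angle after raising the tool, then insert behind the door.

```bash
python3 - <<'E'
from h import *
s=ctrl.state(); ctrl.move_l(np.r_[s["position"][:2],.27],max_speed=.2)
ctrl.move_l(np.r_[dp(0,.24,-.06),.30],max_speed=.3)
c=vision.camera_params("top"); p,d=vision.grab_frame("top"); cv2.imwrite("pics/d_top.png",p[:,:,::-1])
v,u=np.mgrid[:384,:512]; P=bydepth(c,u,v,d)
r=P[...,:2]-H0
m=(abs(P[...,2]-.205)<.006)&(p.min(2)>110)&(np.hypot(r[...,0],r[...,1])<.205)&(r@N>.012)
vv,uu=np.nonzero(m); Q=onz(c,uu,vv,.205)[:,:2]-H0
a,b=Q@U,Q@N
print(len(a),"angle pts",np.percentile(np.arctan2(b,a)[np.hypot(a,b)>.1],[5,50,95]),"maxr",np.hypot(a,b).max())
cv2.imwrite("pics/m2.png",(m*255).astype(np.uint8)); print(ctrl.state()["time_s"])
E
```

```text
956 angle pts [0.37340273 0.42003324 0.46663586] maxr 0.18773793325906396
10.3167
```

View pics/d_top.png

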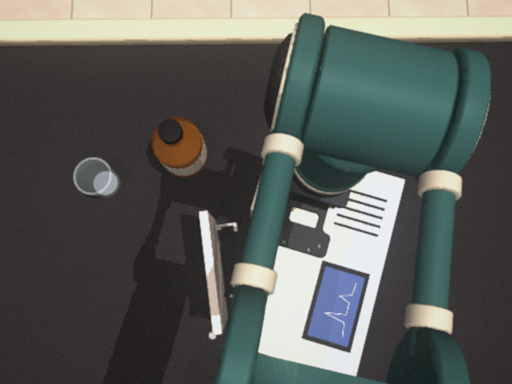

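Door angle is 0.42 rad; the bottle at (180,145) hasn't moved. I'll insert the fingers behind the door and swing it.

```bash
cat >> h.py <<'E'
def rep(t):
    s=ctrl.state(); r=s["position"][:2]-H0; print(t,round(s["time_s"],2),"along",(r@U).round(4),"out",(r@N).round(4),"z",s["position"][2].round(4),"F",s["wrist_force"].round(2))
E
python3 - <<'E'
from h import *
ctrl.move_ptp(np.r_[dp(0,.155,.028),.28],quat(.2)); rep("above")
hit=ctrl.move_l(np.r_[dp(0,.155,.028),.162],max_speed=.12,max_force=5); print(hit); rep("in")
if not hit:
  for th in (.4,.6,.8):
    hit=ctrl.move_l(np.r_[dp(th,.158,-.016),.162],quat(th),max_speed=.08,max_force=12); rep(th)
    if hit: print("HIT"); break
p,d=vision.grab_frame("scene"); cv2.imwrite("pics/e.png",p[:,:,::-1])
E
```

```text
above 10.88 along 0.1541 out 0.0295 z 0.2802 F [-0.09 -0.5  -0.07]
False
in 12.02 along 0.1558 out 0.0281 z 0.1629 F [ 0.05  0.1  -0.85]
0.4 12.41 along 0.1523 out 0.047 z 0.1629 F [ 0.34 -0.65  0.38]
0.6 12.96 along 0.1396 out 0.0758 z 0.1621 F [-0.65 -0.63  0.18]
0.8 13.51 along 0.1218 out 0.102 z 0.162 F [ 0.25  0.01 -0.29]
```

View pics/e.png

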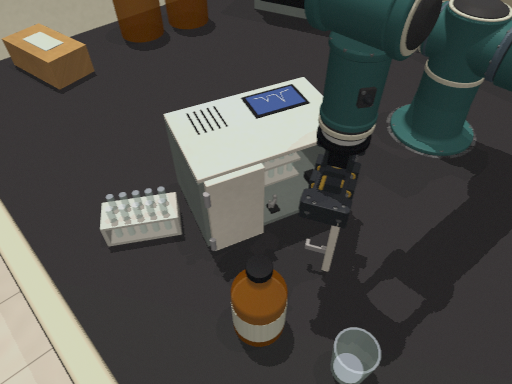

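The door (edge at 330,245) is following the fingers and is clear of the bottle, so I'll continue the arc.

```bash
python3 - <<'E'
from h import *
for th in (1.0,1.2,1.4,1.56):
    hit=ctrl.move_l(np.r_[dp(th,.158,-.016),.162],quat(th),max_speed=.08 if th<1.5 else .05,max_force=12); rep(th)
    if hit: print("HIT"); break
ctrl.dwell(.3)
for n in("scene","top"):
    p,d=vision.grab_frame(n); cv2.imwrite(f"pics/f_{n}.png",p[:,:,::-1])
E
```

```text
1.0 14.11 along 0.0991 out 0.1242 z 0.1621 F [-0.09  0.05  0.55]
1.2 14.66 along 0.0725 out 0.1414 z 0.1621 F [0.85 0.49 0.39]
1.4 15.21 along 0.043 out 0.1529 z 0.1621 F [ 0.28  0.88 -0.18]
1.56 15.87 along 0.0179 out 0.1578 z 0.162 F [-0.16 -0.12 -0.12]
```

View pics/f_scene.png

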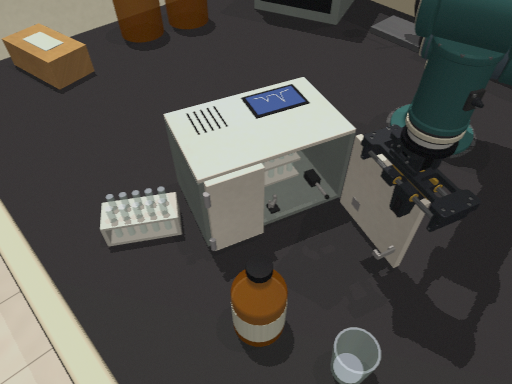

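View pics/f_top.png

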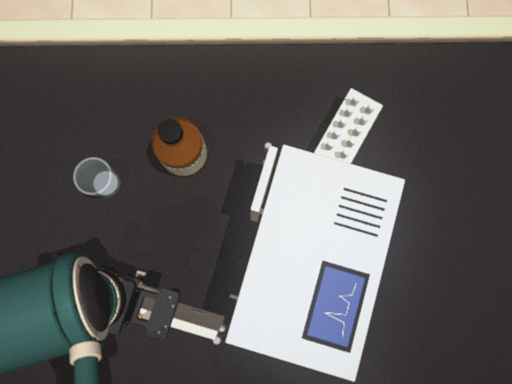

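The door stands about square, from its hinge at (222,335) outwards in the top view. I'll back off the inner face, lift clear and measure.

```bash
python3 - <<'E'
from h import *
ctrl.move_l(np.r_[dp(1.56,.155,-.04),.162],max_speed=.08); rep("off")
ctrl.move_l(np.r_[dp(1.56,.155,-.04),.30],max_speed=.2)
ctrl.move_l(np.r_[dp(0,.16,-.02),.34],max_speed=.25); rep("up")
for n in("scene","top"):
    p,d=vision.grab_frame(n); cv2.imwrite(f"pics/g_{n}.png",p[:,:,::-1])
c=vision.camera_params("top"); v,u=np.mgrid[:384,:512]; P=bydepth(c,u,v,d); r=P[...,:2]-H0
m=(abs(P[...,2]-.205)<.006)&(p.min(2)>100)&(np.hypot(r[...,0],r[...,1])<.205)&(r@N>.03)
vv,uu=np.nonzero(m); Q=onz(c,uu,vv,.205)[:,:2]-H0; a,b=Q@U,Q@N
print(len(a),np.percentile(np.arctan2(b,a)[np.hypot(a,b)>.1],[5,50,95]))
m=(abs(P[...,2]-.205)<.006)&(p.min(2)>110)&(r@U>.185)&(r@U<.31)&(abs(r@N)<.02)
k,l,st,ce=cv2.connectedComponentsWithStats(m.astype(np.uint8)); i=1+st[1:,4].argmax(); print("narrow now",st[i],"was 251 145 26 67 589")
hsv=cv2.cvtColor(p[:,:,::-1].copy(),cv2.COLOR_BGR2HSV); m=(hsv[...,0]<20)&(hsv[...,1]>150)&(hsv[...,2]>60)
k,l,st,ce=cv2.connectedComponentsWithStats(m.astype(np.uint8)); i=1+st[1:,4].argmax(); print("bottle",ce[i],"was 178.9 145.9")
E
```

```text
off 16.72 along 0.0422 out 0.1544 z 0.1619 F [ 0.1  -0.56  0.03]
up 18.57 along 0.1592 out -0.0194 z 0.3391 F [-0.46  0.52 -0.72]
632 [1.53659489 1.57835376 1.62004483]Traceback (most recent call last):
  File "<stdin>", line 12, in <module>
ValueError: attempt to get argmax of an empty sequence
```

View pics/g_top.png

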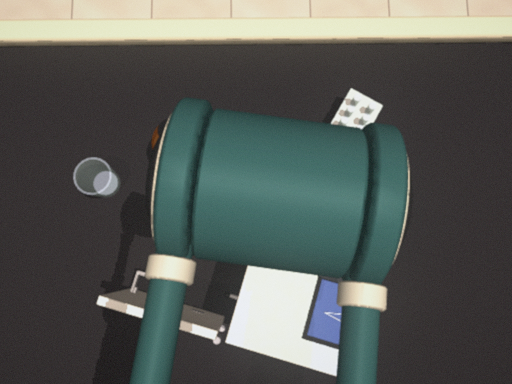

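View pics/g_scene.png

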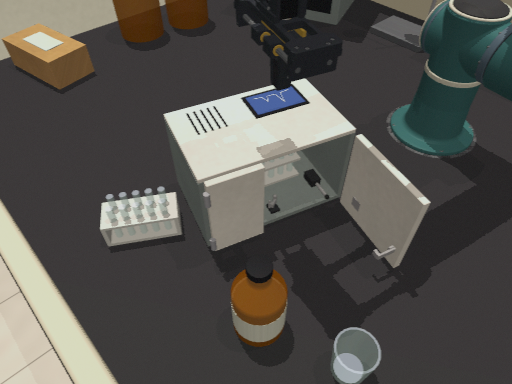

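The door is at 1.578 rad, square and free, with the tool clear. The arm hides the narrow door and bottle in the top view, so I'll compare those in the scene view and in the earlier top picture.

```bash
python3 - <<'E'
import cv2,numpy as np
for x,y,(u0,v0,u1,v1) in(("a_scene","g_scene",(195,165,255,250)),("a_scene","g_scene",(225,250,292,345)),("a_top","f_top",(253,140,282,205)),("a_top","f_top",(150,115,210,178))):
    A,B=[cv2.cvtColor(cv2.imread(f"pics/{n}.png"),cv2.COLOR_BGR2GRAY)[v0:v1,u0:u1].astype(np.float32) for n in(x,y)]
    print(y,(u0,v0),cv2.phaseCorrelate(A,B),abs(A-B).mean())
from h import *
print(ctrl.state()["time_s"]); ctrl.hand_in()
E
```

```text
g_scene (195, 165) ((-0.022447507009317746, -0.01898680509409445), 0.9961961580205847) 2.9511764
g_scene (225, 250) ((-0.018623773514164554, -0.03967125417236872), 0.9285582570290124) 3.1533387
f_top (253, 140) ((0.0347854111147079, -0.013535424391598383), 1.0049601467671219) 1.5994695
f_top (150, 115) ((0.09244816699250435, 0.07628454971056087), 0.91232486423105) 2.5124338
18.6667
the job is handed in; nothing more can be done
```

The wide door is open and released at about a right angle, and I handed the job in at 18.7 s of the 48 s allowed.

**What I did:** I pushed the door in with closed fingers about 27 mm from its free edge. The push went about 4 mm past first contact at a force of a few newtons. The catch let go and the door popped to 0.42 rad. I then put the closed fingers behind the door from above, swung it round in an arc, backed off its inner face and lifted clear.

**Last checks:**
- **Wide door:** the top camera measures 1.578 rad after release, with the tool well clear above the unit.
- **Narrow door and bottle:** both stayed within 0.1 pixel of their starting images. The scene-camera comparison was after release. The top-camera one used a picture taken just before I let go, because the arm later blocked that view.
- **Failed check:** one scripted check stopped with an error because the arm covered the narrow door in the top view. The image comparison above replaced it. No measurements disagreed.

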